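# Rebuild the rinsed juicer's spindle stack under its quarter-turn lock

## Robot

A 6-joint arm with a two-finger parallel gripper is mounted at the origin on the work surface. World frame = base frame: x ahead of the robot, y to its left, z up, the work surface at z = 0. Lengths are in m, angles in rad, forces in N, time in s.
With the tool pointing down it reaches from about 0.35 to 0.85 m from the base axis. Payload 8.1 kg.
Tool frame: the origin (TCP) lies at the very end of the fingers, on their centre line; the grasp point (between the pads) lies 19 mm behind it (robot.pinch_z is the distance from the TCP to the grasp point, in m); y points along the fingers, x is the direction in which the jaws open and shut, and the axes are right-handed (so a half turn about y gives the same grasp; the last joint's range is limited). The gripper opens to 93 mm and grips with 3 to 60 N. Pads are 15 mm wide; open, the fingers measure 128 mm over their backs; the gripper's body (75 mm by 188 mm) begins 65 mm behind the grasp point.
Start: joints at [1.12, 0.13, 1.488, -0, 1.523, -0.085], TCP at [0.215, 0.56, 0.219] pointing down, gripper open.
Joint ranges: [-2.96, 2.96], [-0.89, 2.26], [0.02, 2.5], [-1.34, 4.48], [0, 2.73], [-2.66, 2.66]. Speed limits (rad/s): [2.39, 2.39, 2.79, 3.14, 3.14, 3.14].

## Interface

Orientations are given as a rotation vector (axis times angle).
In Python, from plant import robot gives the robot as it stands.
- The arm moves only by the shell command python3 -m inch 'ROWS' [FORCE]. ROWS is JSON, a list of rows, each a list of 5 numbers: the closure, from -1 (fully open) to 1 (shut), then the shift along the world's x, y, z in m, then the turn about the world's z in rad. A call has 1 to 8 rows; each row is the pose to reach, as a shift and turn from the pose measured when the call began; what a row does not reach only later rows make up. A row lasts 1/8 s, in which the tool goes at most 62.5 mm and 10.7 degrees, less where a joint would pass 70% of its speed; a pose out of reach is approached as far as the arm can. A call with a gripper value outside its range is refused whole. The fingers move at their own pace and stop on an object; FORCE is the grip in N (left out, the last holds). Time passes only in rows, so rows that repeat a pose let the fingers close. It gives the time, the measured TCP pose, the force and the opening at its end, in the units of the state.
- robot.read_state(): the state, without advancing time (a new reading comes with each control period).
- robot.read_camera(name): name is "scene" or "top" or "wrist"; returns a dict with "color" (400x640x3 uint8, red, green, blue), "mtx" (3x3 intrinsics, pixels), "dist_coeffs" ([k1, k2, p1, p2, k3] as OpenCV has them; the pictures are not rectified), "R" (3x3) and "t" (3): a world point X has camera coordinates R X + t; the wrist camera has in their place "hand_eye" (4x4, takes a point from camera to tool coordinates, whose origin is the TCP and whose axes are the tool frame's). Camera axes: x right, y down, z forward; pixel columns grow to the right and rows downward; lengths in m; the calibration is good to about 2 mm. A picture is of the moment at which its call begins: read the wrist's pose just before it. There is no depth.
- robot.close_job(): hands the job in, once; it reports no verdict.
The state is a dict: "t": time; "q": joint angles; "dq": joint speeds; "joint_torque": joint torques, N m; "tool_pos": TCP position; "orientation": TCP orientation; "force": force on the tool from outside, world axes, zero at the start; "wrist_torque": the same for the moment, N m; "opening": finger opening in m.
Only numpy, scipy, OpenCV 4.12 (cv2) and the standard library are available. Lean on these libraries where they do the work, as an engineer would, in place of code of your own. Each camera call takes 0.05 s, during which the arm holds its last target. There are 200 camera calls.

## Task

The citrus juicer has been rinsed and its drive spindle needs its stack back: slip the sleeve over the spindle down onto the sprung seat, then the flat washer on top of it, and then fit the lock piece the same way up as it lies: its slot goes over the spindle's cross pin, you press it down against the spring and give it a quarter turn so that the pin drops into the cross groove and holds everything down by itself. The pin's direction is not measured, so find it by feel or by eye and be gentle: never push on the juicer with more than about 30 N. Leave the cups, the dish and the canister where they are and let go of everything at the end.

Things in the scene. Friction and masses are not known exactly. Their poses are not given: they have to be found in the camera images.
- juicer: Fixed white plastic juicer base, 144 mm across, 75 mm high; origin at the centre of its underside, z up along the spindle; two small white lugs on its top mark its x axis. Above it stand a sprung seat and a steel spindle that is held stiffly by its gear and does not turn with the parts. More than 30 N of push on the juicer, seat or spindle damages it.
- spindle_foot (a point): Point on the vertical spindle axis level with the top of the free (unpressed) seat, a 41 mm steel ring, 95 mm above the table. Upwards from this point the spindle has: a hub of 24 mm diameter up to 34 mm, a cone to 16 mm diameter at 37.5 mm, a neck of 10 mm diameter up to 59 mm, a pointed tip to 64 mm.
- pin_mid (a point): Middle of the level cross pin through the spindle's neck, on the axis, 51.5 mm above the foot point. The pin is a bar 5 mm square, 23 mm long. Axes are the JUICER'S, not the pin's: the pin's direction is not measured; it stops anywhere within 0.8 rad (45 degrees) either side of the juicer's x axis, differently each time.
- seat (a joint): How far the sprung seat is pressed down, m: 0 free, 0.008 hard stop. Spring about 4.5 N to start plus 0.8 N per mm; the stack's weight does not move it. Pressed 5 mm or more, the lock piece can turn under the pin. At rest with the pin in the groove it reads 3 mm; 5 mm means under the pin but not in the groove, 0 not caught.
- sleeve_mid (a point): Centre (half-way up) of the loose grey plastic spacer sleeve: a tube 40 mm outside, 27 mm bore, 30 mm high, standing on end.
- washer_mid (a point): Centre (half-way up) of the loose thick steel washer lying flat: 56 mm outside, 27 mm bore, 6 mm thick.
- lock_mid (a point): Centre (half-way up) of the loose aluminium lock piece as it lies, z up: an H-section channel 60 mm long (its x), 36 mm wide over its two flat upright side walls (its y; grip these), 26 mm high. Walls 4.5 mm thick, 27 mm apart, joined by a level web whose underside is 10 mm and top 18 mm above the lower edges. The lower edges come to stand on the washer.
- lock_web (a point): Middle of the top face of the lock piece's web, 18 mm above its lower edges, same axes. Through the web: a 13 mm square hole and, along x, a slot 26 mm long and 8.4 mm wide that lets the cross pin through. Across the web's top along y, a groove 10 mm wide and 2 mm deep where the pin rests after a quarter turn, either way round.
- cup_a: Amber glass cup, 72 mm across, 75 mm high, origin at its underside; leave alone.
- cup_b: A second amber glass cup like the first; leave alone.
- canister: Closed steel canister, 84 mm across, 110 mm high, origin at its underside; leave alone.
- dish: Blue ceramic dish, 140 mm across, 22 mm high, with a strainer spoon in it that reaches up to 100 mm beyond its centre and 45 mm high; origin at its underside; leave alone.
Not all that is in view belongs to the job. Of the things shaped like the part that bears lock_mid, the aluminium one is meant.

How it is judged:
By the outcome, as a careful person would: the job done as asked, in the order asked, and still so for the second after the job is handed in, with the robot touching nothing.
It also fails if it takes over 72 s, if anything falls off the work surface, if the arm or the gripper's body presses on something with over 40 N, if the wrist force passes 120 N, or if a joint passes its speed limit or range.

## Working session

There is one attempt and no reset: what is moved stays moved. The work goes in short steps, Python scripts to look and compute and a shell command to move; the robot and the scene stay as the last step left them, time stands still between calls to the robot, and variables do not carry over. Pictures are saved under pics/ and viewed, about 8 in all and at most 12, crops included, and the job is handed in when it is done.

```bash
ls; mkdir -p pics; cat > h.py <<'E'
import numpy as np, cv2
from plant import robot
def shot(name,fn=None):
    s=robot.read_state(); c=robot.read_camera(name)
    if name=="wrist":
        Rt=cv2.Rodrigues(np.array(s["orientation"],float))[0]; H=np.array(c["hand_eye"])
        Rc=Rt@H[:3,:3]; o=Rt@H[:3,3]+np.array(s["tool_pos"])
    else:
        Rc=np.array(c["R"]).T; o=-Rc@np.array(c["t"])
    c["Rc"],c["o"]=Rc,o
    if fn: cv2.imwrite("pics/"+fn,c["color"][:,:,::-1])
    return c
def ray(c,uv):
    p=cv2.undistortPoints(np.array(uv,float).reshape(-1,1,2),np.array(c["mtx"]),np.array(c["dist_coeffs"])).reshape(-1,2)
    return np.c_[p,np.ones(len(p))]@c["Rc"].T
def onz(c,uv,z):
    d=ray(c,uv); return c["o"]+d*((z-c["o"][2])/d[:,2])[:,None]
def proj(c,X):
    R=c["Rc"].T; return cv2.projectPoints(np.array(X,float).reshape(-1,3),cv2.Rodrigues(R)[0],-R@c["o"],np.array(c["mtx"]),np.array(c["dist_coeffs"]))[0].reshape(-1,2)
E
python3 - <<'E'
from h import *
import pickle
s=robot.read_state();print(s["t"],s["tool_pos"],s["orientation"],s["opening"],robot.pinch_z)
a=shot("top");b=shot("scene")
pickle.dump((a,b),open("ab.pkl","wb"))
for c in(a,b):print(c["o"].round(3),np.array(c["mtx"])[0,0])
im=np.vstack([a["color"],b["color"]])[:,:,::-1]
cv2.imwrite("pics/a.png",cv2.resize(im,(480,600),interpolation=cv2.INTER_AREA))
cv2.imwrite("pics/top.png",a["color"][:,:,::-1]);cv2.imwrite("pics/scene.png",b["color"][:,:,::-1])
E
```

```text
pics
0.0 [0.21435136 0.55981191 0.21759606] [-1.36124801 -0.93447638  0.93707735] 0.09310761098763333 0.0188
[ 0.409 -0.056  1.193] 387.24940921393954
[ 1.038 -0.694  0.764] 470.3625779458592
```

View pics/top.png

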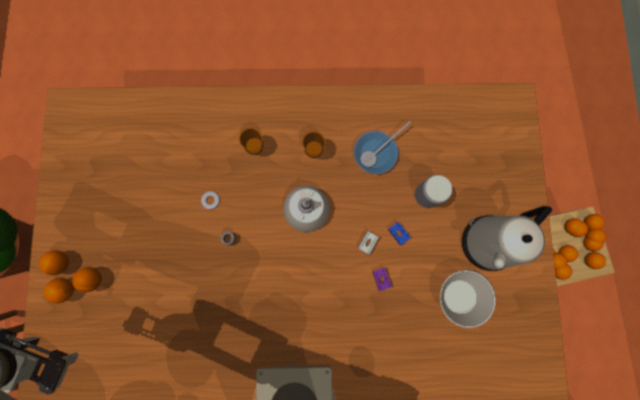

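View pics/scene.png

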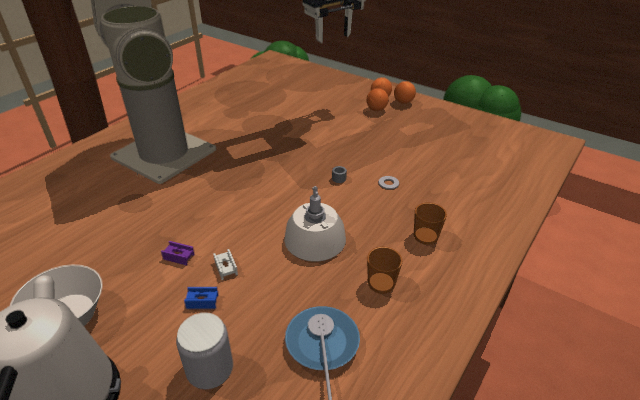

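Top view: juicer (307,209), sleeve (229,238), washer (210,200), aluminium lock (369,242) between a blue decoy (400,233) and a purple one (383,279). The cups are up at (252,140) and (314,145), the dish at (376,152) and the canister at (435,190).

```bash
python3 - <<'E'
from h import *
import pickle
a,b=pickle.load(open("ab.pkl","rb"))
R=cv2.Rodrigues(robot.read_state()["orientation"])[0];print(R.round(3))
im=a["color"];hsv=cv2.cvtColor(im,cv2.COLOR_RGB2HSV)
m=(hsv[:,:,1]<85).astype(np.uint8)
n,l,st,ce=cv2.connectedComponentsWithStats(m)
for i in range(1,n):
    if 40<st[i,4]<6000 and 180<ce[i][0]<480 and 100<ce[i][1]<300: print(st[i],ce[i].round(1),onz(a,ce[i],0.02).round(3))
for nm,uv,z in [("sleeve",(229,238),.03),("washer",(210,200),.006),("lock",(369,242),.02),("juicer",(307,209),.075),("tip",(308,205),.15),("cupa",(252,141),.05),("cupb",(314,145),.05),("dish",(376,152),.02),("can",(437,189),.11)]:
    print(nm,onz(a,uv,z).round(3))
ys,xs=np.where(l==l[242,363])
if len(xs)<2000: print(cv2.minAreaRect(np.c_[xs,ys].astype(np.float32)))
def crop(c,x,y,w,h,k): return cv2.resize(c["color"][y:y+h,x:x+w,::-1],None,fx=k,fy=k,interpolation=cv2.INTER_CUBIC)
cv2.imwrite("pics/c.png",np.hstack([crop(a,340,210,80,80,5),crop(a,267,169,80,80,5)]))
E
```

```text
[[ 0.358 -0.001 -0.934]
 [ 0.934 -0.001  0.358]
 [-0.002 -1.     0.   ]]
[354 122  56  52 606] [375.2 152.1] [[ 0.747 -0.261  0.02 ]]
[415 175  38  32 890] [433.5 190.9] [[ 0.622 -0.437  0.02 ]]
[ 284  186   45   46 1614] [306.  208.3] [[ 0.572 -0.042  0.02 ]]
[201 191  19  18 217] [209.9 199.7] [[0.603 0.252 0.02 ]]
[359 231  20  23 255] [368.1 242.2] [[ 0.466 -0.229  0.02 ]]
[221 232  14  13  98] [227.7 238.1] [[0.485 0.195 0.02 ]]
[ 440  270   56   58 2524] [467.3 298.5] [[ 0.296 -0.517  0.02 ]]
sleeve [[0.484 0.189 0.03 ]]
washer [[0.604 0.255 0.006]]
lock [[ 0.467 -0.231  0.02 ]]
juicer [[ 0.563 -0.046  0.075]]
tip [[ 0.563 -0.049  0.15 ]]
cupa [[0.778 0.121 0.05 ]]
cupb [[ 0.763 -0.069  0.05 ]]
dish [[ 0.748 -0.263  0.02 ]]
can [[ 0.611 -0.418  0.11 ]]
((368.0, 242.00001525878906), (13.416406631469727, 20.57182502746582), 26.56505012512207)
```

View pics/c.png

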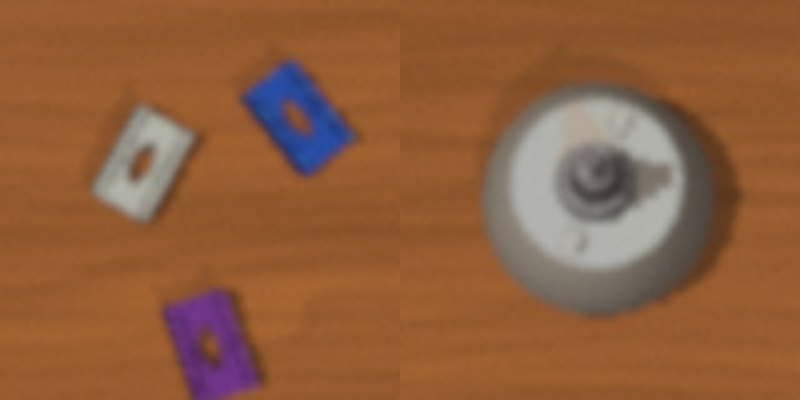

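```bash
python3 -m inch '[[-1,0.27,-0.367,0.03,0],[-1,0.27,-0.367,0.03,0],[-1,0.27,-0.367,0.03,0],[-1,0.27,-0.367,0.03,0],[-1,0.27,-0.367,0.03,0],[-1,0.27,-0.367,0.03,0],[-1,0.27,-0.367,0.03,0],[-1,0.27,-0.367,0.03,0]]' 25; python3 -m inch '[[-1,0,0,0,0],[-1,0,0,0,0]]'; python3 - <<'E'
from h import *
c=shot("wrist","w1.png");s=robot.read_state()
print(np.array(c["hand_eye"]).round(4),c["o"],s["tool_pos"],s["q"]);print(proj(c,[[.485,.193,.015],[.604,.253,.006],[.563,-.046,.15]]))
E
```

```text
t: 1.1
tool_pos: [0.4858, 0.1899, 0.2475]
orientation: [-1.363, -0.931, 0.935]
force: [-0.1, 0.5, -0.2]
opening: 0.0932
t: 1.35
tool_pos: [0.485, 0.1909, 0.2471]
orientation: [-1.362, -0.931, 0.936]
force: [-0.4, -0.3, 0.1]
opening: 0.0931
[[ 1.000e+00 -8.000e-04 -5.000e-04  6.000e-04]
 [ 3.000e-04 -2.386e-01  9.711e-01 -1.671e-01]
 [-1.000e-03 -9.711e-01 -2.386e-01  6.560e-02]
 [ 0.000e+00  0.000e+00  0.000e+00  1.000e+00]] [0.42429808 0.21540573 0.41425385] [0.48488758 0.19116912 0.24717183] [ 2.78154624e-01 -9.20288804e-02  1.66175999e+00 -1.37748804e-03
  1.57399026e+00 -9.24628072e-01]
[[328.39281711 170.92877673]
 [409.7449256  242.65731476]
 [112.16368396 370.98577866]]
```

View pics/w1.png

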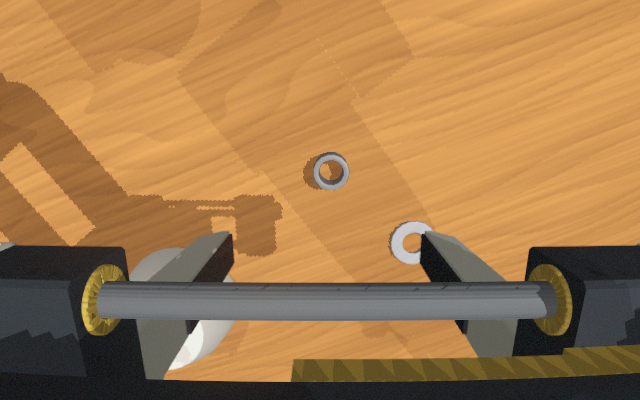

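Wrist picture: the sleeve's ring is at (331,171), the washer at (410,242), partly behind a finger. Both lie where projected.

```bash
cat >> h.py <<'E'
def ringfit(c,u,v,r,z,smax=60,vmin=90):
    "low-saturation bright blob near (u,v): ellipse of outer contour -> point at height z"
    im=c["color"];hsv=cv2.cvtColor(im,cv2.COLOR_RGB2HSV)
    m=((hsv[:,:,1]<smax)&(hsv[:,:,2]>vmin)).astype(np.uint8)
    k=np.zeros_like(m);cv2.circle(k,(int(u),int(v)),r,1,-1);m*=k
    cs,_=cv2.findContours(m,cv2.RETR_EXTERNAL,cv2.CHAIN_APPROX_NONE)
    q=max(cs,key=cv2.contourArea);e=cv2.fitEllipse(cv2.convexHull(q));P=onz(c,q.reshape(-1,2),z)
    (x,y),d,ang=cv2.fitEllipse(cv2.convexHull(P[:,:2].astype(np.float32)*1000))
    return e,np.array([x,y]).round(1),np.round(d,1)
E
python3 - <<'E'
from h import *
c=shot("wrist");print(robot.read_state()["tool_pos"])
print(ringfit(c,331,171,26,.03))
hsv=cv2.cvtColor(c["color"],cv2.COLOR_RGB2HSV);print(hsv[171,305:355:2].tolist())
E
```

```text
[0.48489759 0.1912627  0.24728878]
(((330.42755126953125, 171.1920623779297), (35.34637451171875, 37.5001335144043), 7.753878116607666), array([483.9, 196.1]), array([38.5, 40.8]))
[[14, 161, 146], [15, 161, 146], [14, 170, 144], [15, 166, 146], [15, 8, 134], [90, 2, 161], [105, 3, 169], [14, 119, 157], [16, 151, 210], [16, 156, 207], [15, 154, 205], [15, 155, 201], [15, 163, 197], [14, 161, 138], [15, 161, 141], [15, 171, 139], [14, 167, 139], [14, 158, 139], [13, 146, 138], [5, 13, 115], [120, 2, 160], [120, 3, 174], [16, 150, 201], [15, 154, 199], [15, 150, 199]]
```

```bash
python3 -m inch '[[-1,-0.001,0.005,-0.1,0],[-1,-0.001,0.005,-0.1,0],[-1,-0.001,0.005,-0.2,0],[-1,-0.001,0.005,-0.24,0],[-1,-0.001,0.005,-0.24,0],[-1,-0.001,0.005,-0.24,0],[1,-0.001,0.005,-0.24,0],[1,-0.001,0.005,-0.24,0]]' 25; python3 -m inch '[[1,0,0,0,0],[1,0,0,0,0],[1,0,0,0.06,0],[1,0,0,0.12,0],[1,0,0,0.18,0],[1,0,0,0.24,0],[1,0,0,0.24,0]]'
```

```text
t: 2.45
tool_pos: [0.4861, 0.197, 0.0101]
orientation: [-1.363, -0.936, 0.933]
force: [-0.5, -0.0, 1.1]
opening: 0.0775
t: 3.32
tool_pos: [0.4891, 0.1979, 0.257]
orientation: [-1.367, -0.946, 0.924]
force: [-0.3, -0.5, -0.3]
opening: 0.0076
```

The fingers are slow, about 60 mm/s, so I lifted before they gripped. Checking the sleeve.

```bash
python3 -m inch '[[-1,-0.004,-0.001,-0.01,0],[-1,-0.004,-0.001,-0.01,0],[-1,-0.004,-0.001,-0.01,0],[-1,-0.004,-0.001,-0.01,0],[-1,-0.004,-0.001,-0.01,0],[-1,-0.004,-0.001,-0.01,0],[-1,-0.004,-0.001,-0.01,0],[-1,-0.004,-0.001,-0.01,0]]' 25;  python3 - <<'E'
from h import *
c=shot("wrist","w2.png");print(robot.read_state()["tool_pos"],proj(c,[.484,.196,.03]))
u,v=proj(c,[.484,.196,.03])[0]
print(ringfit(c,u,v,26,.03))
E
```

```text
t: 4.32
tool_pos: [0.4852, 0.1969, 0.247]
orientation: [-1.367, -0.946, 0.924]
force: [0.3, -0.6, -0.8]
opening: 0.0826
[0.48515204 0.19688068 0.24700216] [[323.44848613 170.53235978]]
(((323.60760498046875, 170.04151916503906), (35.58007049560547, 37.70530700683594), 13.548770904541016), array([483.7, 196.4]), array([38.8, 40.9]))
```

```bash
python3 -m inch '[[-1,-0.001,-0.001,-0.1,0],[-1,-0.001,-0.001,-0.1,0],[-1,-0.001,-0.001,-0.2,0],[-1,-0.001,-0.001,-0.24,0],[-1,-0.001,-0.001,-0.24,0],[1,-0.001,-0.001,-0.24,0],[1,-0.001,-0.001,-0.24,0],[1,-0.001,-0.001,-0.24,0]]' 25; python3 -m inch '[[1,0,0,0,0],[1,0,0,0,0],[1,0,0,0,0],[1,0,0,0,0],[1,0,0,0,0],[1,0,0,0,0]]';python3 -m inch '[[1,0,0,0.06,0],[1,0,0,0.12,0],[1,0,0,0.18,0],[1,0,0,0.24,0],[1,0,0,0.24,0]]'; python3 -c "
from h import *
s=robot.read_state();print(cv2.Rodrigues(s['orientation'])[0].round(3))"
```

```text
t: 5.38
tool_pos: [0.4864, 0.1966, 0.0097]
orientation: [-1.368, -0.949, 0.921]
force: [-0.4, 0.3, 0.3]
opening: 0.0679
t: 6.12
tool_pos: [0.4866, 0.1966, 0.0102]
orientation: [-1.368, -0.95, 0.921]
force: [-0.7, -0.8, 5.4]
opening: 0.0394
t: 6.75
tool_pos: [0.4895, 0.1975, 0.2564]
orientation: [-1.372, -0.958, 0.913]
force: [0.7, 0.9, -0.7]
opening: 0.0395
[[ 0.359  0.028 -0.933]
 [ 0.933  0.007  0.359]
 [ 0.017 -1.    -0.024]]
```

```bash
python3 -m inch '[[1,0.148,-0.272,0,0],[1,0.148,-0.272,0,0],[1,0.148,-0.272,0,0],[1,0.148,-0.272,0,0],[1,0.148,-0.272,0,0],[1,0.148,-0.272,0,0],[1,0.148,-0.272,0,0],[1,0.148,-0.272,0,0]]'; python3 - <<'E'
from h import *
c=shot("wrist","w3.png");s=robot.read_state();print(s["tool_pos"],cv2.Rodrigues(s['orientation'])[0].round(3).tolist(),proj(c,[.563,-.046,.15]),s["opening"],c["o"])
E
```

```text
t: 7.75
tool_pos: [0.637, -0.0732, 0.256]
orientation: [-1.37, -0.959, 0.914]
force: [-0.3, -0.2, 0.0]
opening: 0.0392
[ 0.63713615 -0.0730827   0.2563947 ] [[0.357, 0.028, -0.934], [0.934, 0.007, 0.358], [0.017, -1.0, -0.024]] [[321.77721582  89.75836443]] 0.039768145821715804 [ 0.57134344 -0.0503586   0.42151292]
```

View pics/w3.png

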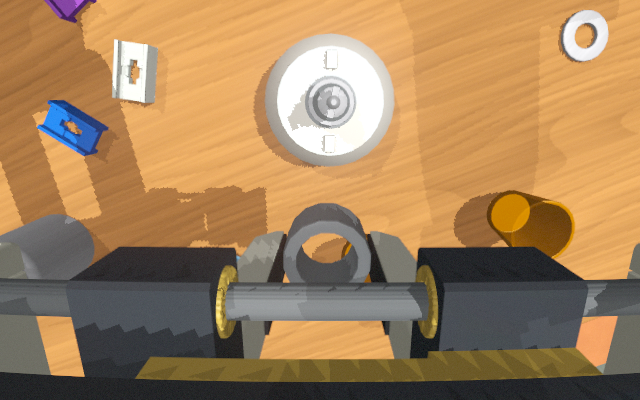

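The wrist view shows the juicer with lugs at (331,58) and (329,144), the spindle near (333,102), the lock at (133,70), the washer at (585,36) and the held sleeve at (328,245). Next I'll zoom in on the spindle and measure.

```bash
python3 - <<'E'
from h import *
c=shot("wrist");im=c["color"][:,:,::-1]
z=cv2.resize(im[72:132,302:362],None,fx=9,fy=9,interpolation=cv2.INTER_CUBIC)
cv2.imwrite("pics/z3.png",z)
print(ringfit(c,585,36,32,.006,60,150))
print(ringfit(c,134,70,45,.026,60,120))
l=onz(c,[(331,58),(329,144)],.077);print(l,np.degrees(np.arctan2(*(l[0]-l[1])[1::-1])),l.mean(0))
print(onz(c,[(333,102)],.159),onz(c,[(331,101)],.095))
g=proj(c,[[.563,-.046,h] for h in (.075,.095,.129,.1465,.159)]);print(g.round(1).tolist())
E
```

```text
(((584.9932250976562, 34.780967712402344), (44.1960334777832, 52.16913986206055), 19.556365966796875), array([605.7, 257.3]), array([54.5, 54.9]))
(((133.9374237060547, 70.98117065429688), (51.60459899902344, 81.6206283569336), 178.4149169921875), array([ 468.8, -222.5]), array([55.7, 84.4]))
[[ 0.5378839  -0.02684281  0.077     ]
 [ 0.61026914 -0.05644646  0.077     ]] 157.75674226022062 [ 0.57407652 -0.04164463  0.077     ]
[[ 0.57415951 -0.04166277  0.159     ]] [[ 0.57339908 -0.04091955  0.095     ]]
[[321.3, 92.4], [321.4, 91.8], [321.5, 90.5], [321.6, 89.7], [321.7, 89.1]]
```

View pics/z3.png

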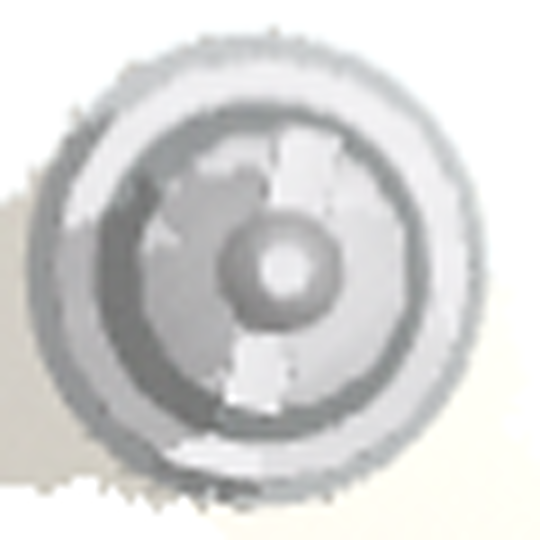

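```bash
python3 - <<'E'
from h import *
c=shot("wrist");s=robot.read_state();T=s["tool_pos"];print(T)
q=lambda x,y:(302+(x+.5)/9-.5,72+(y+.5)/9-.5)
print("tip",onz(c,[q(282,268)],.159),"seat",onz(c,[q(257,270)],.093),"hub",onz(c,[q(264,270)],.129))
P=onz(c,[q(312,140),q(256,400)],.149);d=P[0]-P[1];print("pin",P,np.hypot(*d[:2]),np.degrees(np.arctan2(d[1],d[0])),P.mean(0))
# sleeve bore/top in hand
g=c["color"][190:300,270:390,::-1];cv2.imwrite("pics/s3.png",cv2.resize(g,None,fx=5,fy=5,interpolation=cv2.INTER_CUBIC))
# lock edges: rect
hsv=cv2.cvtColor(c["color"],cv2.COLOR_RGB2HSV);m=((hsv[:,:,1]<60)&(hsv[:,:,2]>100)).astype(np.uint8);m[:, :95]=0;m[:,175:]=0;m[120:]=0
q2=max(cv2.findContours(m,0,1)[0],key=cv2.contourArea)
W=onz(c,q2.reshape(-1,2),.026)[:,:2].astype(np.float32)*1000;print("lock",cv2.minAreaRect(W))
E
```

```text
[ 0.63730794 -0.07330309  0.25678482]
tip [[ 0.57383977 -0.04165495  0.159     ]] seat [[ 0.57374157 -0.04186799  0.093     ]] hub [[ 0.57370822 -0.04221328  0.129     ]]
pin [[ 0.56531865 -0.03544581  0.149     ]
 [ 0.58310699 -0.0471114   0.149     ]] 0.02127231287743907 146.74315060957724 [ 0.57421282 -0.04127861  0.149     ]
lock ((468.8741149902344, -222.32125854492188), (47.025146484375, 59.847198486328125), 59.62624740600586)
```

View pics/s3.png

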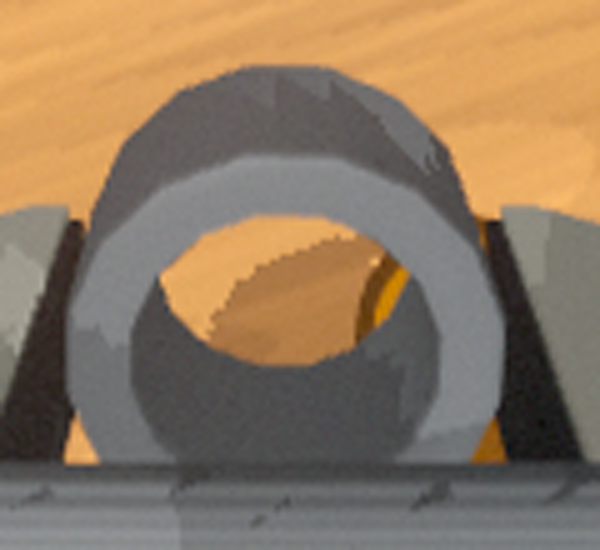

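```bash
python3 - <<'E'
from h import *
c=shot("wrist");s=robot.read_state();T=np.array(s["tool_pos"]);z=T[2]+.0198
R=cv2.Rodrigues(s['orientation'])[0];tx=R[:2,0]/np.hypot(*R[:2,0]);tz=R[:2,2]/np.hypot(*R[:2,2])
q=lambda x,y:(270+(x+.5)/5-.5,190+(y+.5)/5-.5)
P=onz(c,[q(67,345),q(503,345),q(285,153),q(131,360),q(440,360),q(285,214)],z)[:,:2]
for p in P: print(((p-T[:2])@tx*1e3).round(1),((p-T[:2])@tz*1e3).round(1))
E
```

```text
-18.9 3.2
19.7 2.9
0.4 21.0
-13.3 1.7
14.1 1.5
0.4 15.4
```

```bash
python3 -m inch '[[1,-0.0623,0.0306,0,0],[1,-0.0623,0.0306,0,0],[1,-0.0623,0.0306,-0.04,0],[1,-0.0623,0.0306,-0.075,0],[1,-0.0623,0.0306,-0.075,0],[1,-0.0623,0.0306,-0.075,0],[1,-0.0623,0.0306,-0.075,0]]'; python3 - <<'E'
from h import *
c=shot("wrist");s=robot.read_state();print(s["tool_pos"],cv2.Rodrigues(s['orientation'])[0].round(3).tolist())
g=c["color"][150:330,230:430,::-1];cv2.imwrite("pics/s4.png",cv2.resize(g,None,fx=3,fy=3,interpolation=cv2.INTER_CUBIC))
E
```

```text
t: 8.82
tool_pos: [0.5766, -0.0431, 0.1844]
orientation: [-1.374, -0.963, 0.912]
force: [0.6, -0.5, -0.7]
opening: 0.0393
[ 0.57638837 -0.04308885  0.18408735] [[0.358, 0.032, -0.933], [0.934, 0.006, 0.358], [0.018, -0.999, -0.028]]
```

View pics/s4.png

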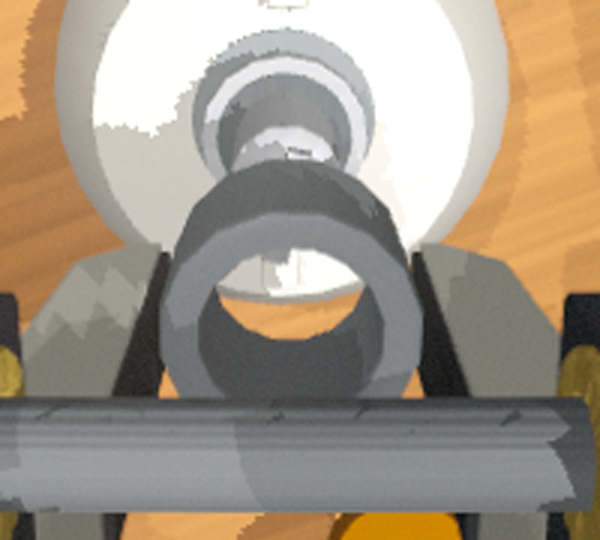

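```bash
python3 - <<'E'
from h import *
c=shot("wrist")
for z in (.075,.095,.129,.1325,.1465,.159):
    u=proj(c,[[.5738,-.0418,z]])[0];print(z,((u-[230,150])*3+1).round(0))
T=np.array(robot.read_state()["tool_pos"]);R=cv2.Rodrigues(robot.read_state()['orientation'])[0]
for y in (-.0198,.0102):
    u=proj(c,T+R@[.0004,y,.0014])[0];print("sleeve",y,((u-[230,150])*3+1).round(0))
E
```

```text
0.075 [282. 119.]
0.095 [283. 138.]
0.129 [285. 179.]
0.1325 [285. 184.]
0.1465 [286. 205.]
0.159 [287. 226.]
sleeve -0.0198 [289. 330.]
sleeve 0.0102 [290. 261.]
```

```bash
python3 - <<'E'
from h import *
s=robot.read_state();c=shot("wrist");print(s["tool_pos"],s["dq"])
T=np.array(s["tool_pos"]);R=cv2.Rodrigues(s['orientation'])[0];tz=np.r_[R[:2,2],0]/np.hypot(*R[:2,2])
f=lambda X:((proj(c,X)[0]-[230,150])*3+1).round(0)
A=np.array([.5738,-.0418,0])
print("seat far",f(A+tz*.0205+[0,0,.095]),f(A+tz*.0205+[0,0,.088]),"lug",f([.5379,-.0268,.077]),"hub far",f(A+tz*.012+[0,0,.129]))
print("sleeve far",f(T+R@[.0004,-.0198,.0214]))
im=c["color"];col=im[:,(230+285//3)];print([int(x) for x in cv2.cvtColor(im,cv2.COLOR_RGB2GRAY)[140:230,325]])
E
```

```text
[ 0.57614504 -0.04304607  0.18364852] [-0.00112695  0.00387238  0.01096895  0.00094708 -0.00196123  0.00071633]
seat far [283.  57.] [283.  52.] lug [287. -28.] hub far [285. 126.]
sleeve far [290. 203.]
[255, 255, 255, 255, 255, 255, 255, 255, 255, 255, 255, 255, 250, 222, 251, 253, 255, 255, 255, 253, 213, 195, 197, 197, 195, 196, 196, 188, 147, 178, 237, 235, 234, 233, 225, 159, 146, 147, 146, 144, 147, 146, 138, 147, 149, 148, 148, 146, 143, 147, 147, 147, 150, 181, 218, 222, 224, 228, 233, 236, 229, 167, 159, 115, 116, 110, 106, 106, 103, 106, 105, 106, 103, 104, 102, 103, 101, 100, 101, 104, 112, 136, 149, 146, 140, 141, 141, 138, 140, 139]
```

```bash
python3 -m inch '[[1,-0.001,0,-0.02,0],[1,-0.001,0,-0.036,0],[1,-0.001,0,-0.036,0],[1,-0.001,0,-0.036,0],[1,-0.001,0,-0.036,0]]';python3 -c "
from h import *
s=robot.read_state();print(s['tool_pos'],s['force'])"
```

```text
t: 9.6
tool_pos: [0.5753, -0.0431, 0.1479]
orientation: [-1.374, -0.962, 0.912]
force: [0.8, 0.5, -0.5]
opening: 0.0397
[ 0.57526269 -0.04309371  0.14786752] [ 0.81367175  0.50634191 -0.45816656]
```

```bash
python3 -m inch '[[1,-0.0003,0.0004,-0.006,0],[1,-0.0003,0.0004,-0.012,0],[1,-0.0003,0.0004,-0.012,0],[1,-0.0003,0.0004,-0.012,0]]'
```

```text
t: 10.1
tool_pos: [0.5749, -0.0427, 0.1358]
orientation: [-1.373, -0.962, 0.912]
force: [-0.3, 0.1, -0.3]
opening: 0.0394
```

No contact with the sleeve's bottom at 0.126, so it is on the hub. Continue down to the seat.

```bash
python3 -m inch '[[1,0,0,-0.01,0],[1,0,0,-0.018,0],[1,0,0,-0.025,0],[1,0,0,-0.0285,0],[1,0,0,-0.0295,0],[1,0,0,-0.0295,0]]'
```

```text
t: 10.85
tool_pos: [0.575, -0.0427, 0.1064]
orientation: [-1.374, -0.962, 0.912]
force: [0.1, 0.3, -0.3]
opening: 0.0392
```

```bash
python3 -m inch '[[-1,0,0,0,0],[-1,0,0,0,0],[-1,0,0,0,0],[-1,0,0,0,0],[-1,0,0,0.03,0],[-1,0,0,0.08,0],[-1,0,0,0.13,0],[-1,0,0,0.13,0]]'; python3 -m inch '[[-1,0.031,0.3,-0.03,0],[-1,0.031,0.3,-0.03,0],[-1,0.031,0.3,-0.03,0],[-1,0.031,0.3,-0.03,0],[-1,0.031,0.3,-0.03,0],[-1,0.031,0.3,-0.03,0],[-1,0.031,0.3,-0.03,0],[-1,0.031,0.3,-0.03,0]]'; python3 - <<'E'
from h import *
s=robot.read_state();c=shot("wrist","w5.png");print(s["tool_pos"],s["dq"],cv2.Rodrigues(s['orientation'])[0].round(3).tolist())
u,v=proj(c,[.6057,.2573,.006])[0];print(u,v,ringfit(c,u,v,50,.006,60,110))
t=shot("top","t5.png");print(proj(t,[.574,-.042,.125]))
E
```

```text
t: 11.85
tool_pos: [0.5779, -0.0431, 0.2424]
orientation: [-1.38, -0.969, 0.908]
force: [0.5, 0.5, -0.2]
opening: 0.0927
t: 12.85
tool_pos: [0.609, 0.2555, 0.2122]
orientation: [-1.381, -0.967, 0.907]
force: [0.7, -0.2, 0.8]
opening: 0.0928
[0.6089803  0.25548335 0.21221168] [-0.00762154 -0.00657658 -0.00319198  0.00166378  0.00158958  0.00010834] [[0.359, 0.041, -0.932], [0.933, 0.004, 0.359], [0.019, -0.999, -0.037]]
322.8420512842546 164.7043357545121 (((322.3564758300781, 164.0849609375), (51.79923629760742, 52.35034942626953), 77.87579345703125), array([605.4, 256.9]), array([54.8, 55.1]))
[[305.46237119 202.52856499]]
```

```bash
python3 -m inch '[[-1,-0.0035,0.0015,-0.06,0],[-1,-0.0035,0.0015,-0.12,0],[-1,-0.0035,0.0015,-0.17,0],[-1,-0.0035,0.0015,-0.195,0],[-1,-0.0035,0.0015,-0.2,0],[-1,-0.0035,0.0015,-0.2,0]]'; python3 -c "
from h import *
s=robot.read_state();print(cv2.Rodrigues(s['orientation'])[0].round(3).tolist())"
```

```text
t: 13.7
tool_pos: [0.6065, 0.2567, 0.0138]
orientation: [-1.382, -0.968, 0.904]
force: [0.1, -0.3, 0.3]
opening: 0.0927
[[0.36, 0.043, -0.932], [0.933, 0.005, 0.36], [0.02, -0.999, -0.038]]
```

```bash
python3 -m inch '[[-1,-0.001,0,-0.008,0],[-1,-0.001,0,-0.0108,0],[-1,-0.001,0,-0.0108,0],[1,-0.001,0,-0.0108,0],[1,-0.001,0,-0.0108,0],[1,-0.001,0,-0.0108,0],[1,-0.001,0,-0.0108,0],[1,-0.001,0,-0.0108,0]]' 30;  python3 -m inch '[[1,0,0,0,0],[1,0,0,0,0],[1,0,0,0,0],[1,0,0,0.01,0]]'
```

```text
t: 14.7
tool_pos: [0.6055, 0.2567, 0.003]
orientation: [-1.382, -0.968, 0.904]
force: [-0.0, 0.2, 0.9]
opening: 0.0537
t: 15.2
tool_pos: [0.6044, 0.2563, 0.0121]
orientation: [-1.381, -0.966, 0.906]
force: [-0.9, 0.2, -1.1]
opening: 0.0539
```

```bash
python3 -m inch '[[1,0,0,0.05,0],[1,0,0,0.1,0],[1,0,0,0.15,0],[1,0,0,0.19,0],[1,0,0,0.2,0],[1,0,0,0.2,0],[1,0,0,0.2,0],[1,0,0,0.2,0]]'; python3 - <<'E'
from h import *
s=robot.read_state();c=shot("wrist","w6.png");print(s["tool_pos"],s["opening"],cv2.Rodrigues(s['orientation'])[0].round(3).tolist())
g=c["color"][180:330,220:420,::-1];cv2.imwrite("pics/s6.png",cv2.resize(g,None,fx=4,fy=4,interpolation=cv2.INTER_CUBIC))
E
```

```text
t: 16.2
tool_pos: [0.6034, 0.256, 0.2096]
orientation: [-1.38, -0.963, 0.909]
force: [-0.8, -0.4, -0.8]
opening: 0.0542
[0.60335918 0.25600005 0.20956615] 0.05417824980533943 [[0.36, 0.037, -0.932], [0.933, 0.003, 0.36], [0.016, -0.999, -0.034]]
```

View pics/s6.png

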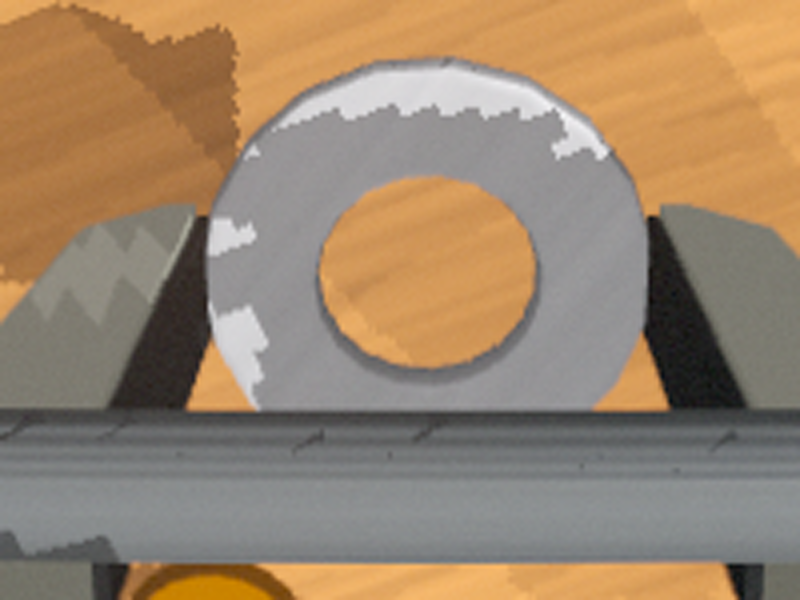

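```bash
python3 - <<'E'
from h import *
s=robot.read_state();c=shot("wrist");T=np.array(s["tool_pos"]);print(T)
g=lambda x,y:(220+(x+.5)/4-.5,180+(y+.5)/4-.5)
P=onz(c,[g(319,272),g(540,272),g(429,176),g(207,275),g(648,275),g(429,59)],T[2]+.003)[:,:2]
R=cv2.Rodrigues(s['orientation'])[0];tx=R[:2,0]/np.hypot(*R[:2,0]);tz=R[:2,2]/np.hypot(*R[:2,2])
for p in P: print(((p-T[:2])@tx*1e3).round(1),((p-T[:2])@tz*1e3).round(1))
e=tx*np.mean([(p-T[:2])@tx for p in P[[0,1,3,4]]])+tz*(((P[2]-T[:2])@tz-.0135)+((P[5]-T[:2])@tz-.028))/2
print("offset",e,"shift",np.array([.5738,-.0418])-T[:2]-e)
E
```

```text
[0.6036227  0.25603685 0.21003252]
-12.8 1.2
14.2 0.9
0.6 13.5
-26.5 0.8
27.5 0.4
0.7 28.0
offset [0.00022384 0.00058477] shift [-0.03004654 -0.29842162]
```

```bash
python3 -m inch '[[1,-0.03,-0.2984,0,0],[1,-0.03,-0.2984,0,0],[1,-0.03,-0.2984,0,0],[1,-0.03,-0.2984,0,0],[1,-0.03,-0.2984,0,0],[1,-0.03,-0.2984,-0.02,0],[1,-0.03,-0.2984,-0.04,0],[1,-0.03,-0.2984,-0.04,0]]'; python3 -m inch '[[1,0,0,0,0],[1,0,0,0,0]]'; python3 - <<'E'
from h import *
s=robot.read_state();c=shot("wrist","w7.png");T=np.array(s["tool_pos"]);print(T,s["opening"])
g=c["color"][150:330,220:430,::-1];cv2.imwrite("pics/s7.png",cv2.resize(g,None,fx=3,fy=3,interpolation=cv2.INTER_CUBIC))
E
```

```text
t: 17.3
tool_pos: [0.5719, -0.0406, 0.167]
orientation: [-1.376, -0.961, 0.912]
force: [-0.9, 0.5, -1.0]
opening: 0.0538
t: 17.55
tool_pos: [0.5722, -0.0397, 0.1673]
orientation: [-1.375, -0.963, 0.913]
force: [0.5, -1.1, -1.4]
opening: 0.0536
[ 0.57217024 -0.03971486  0.16734098] 0.053594994648938035
```

```bash
python3 -m inch '[[1,0.0014,-0.0027,0,0],[1,0.0014,-0.0027,0,0],[1,0.0014,-0.0027,-0.012,0],[1,0.0014,-0.0027,-0.026,0],[1,0.0014,-0.0027,-0.026,0],[1,0.0014,-0.0027,-0.026,0]]'
```

```text
t: 18.35
tool_pos: [0.5735, -0.0426, 0.1412]
orientation: [-1.375, -0.962, 0.913]
force: [-0.7, 1.3, -0.8]
opening: 0.0533
```

Washer bottom is at about 0.138. Now down to 0.126.

```bash
python3 -m inch '[[1,0,0,-0.004,0],[1,0,0,-0.008,0],[1,0,0,-0.0115,0],[1,0,0,-0.0125,0],[1,0,0,-0.0125,0]]'
```

```text
t: 18.98
tool_pos: [0.5735, -0.0427, 0.1287]
orientation: [-1.375, -0.962, 0.913]
force: [0.0, -0.8, -0.7]
opening: 0.0538
```

```bash
python3 -m inch '[[-1,0,0,0,0],[-1,0,0,0,0],[-1,0,0,0,0],[-1,0,0,0,0],[-1,0,0,0.03,0],[-1,0,0,0.075,0],[-1,0,0,0.09,0],[-1,0,0,0.09,0]]'; python3 -c "
from h import *
shot('wrist','w8.png')"; python3 -m inch '[[-1,-0.1055,-0.184,0,-0.16],[-1,-0.1055,-0.184,0,-0.16],[-1,-0.1055,-0.184,0,-0.16],[-1,-0.1055,-0.184,0,-0.16],[-1,-0.1055,-0.184,0,-0.16],[-1,-0.1055,-0.184,0,-0.16],[-1,-0.1055,-0.184,0,-0.16],[-1,-0.1055,-0.184,0,-0.16]]'; python3 - <<'E'
from h import *
s=robot.read_state();c=shot("wrist","w9.png");T=np.array(s["tool_pos"]);print(T,s["q"])
R=cv2.Rodrigues(s['orientation'])[0];print(R.round(3).tolist(),"jaw yaw",np.degrees(np.arctan2(R[1,0],R[0,0])))
u,v=proj(c,[.468,-.228,.026])[0];print(u,v)
hsv=cv2.cvtColor(c["color"],cv2.COLOR_RGB2HSV);m=((hsv[:,:,1]<60)&(hsv[:,:,2]>100)).astype(np.uint8);k=np.zeros_like(m);cv2.circle(k,(int(u),int(v)),55,1,-1);m*=k
q2=max(cv2.findContours(m,0,1)[0],key=cv2.contourArea);print(cv2.boundingRect(q2))
print(cv2.minAreaRect(onz(c,q2.reshape(-1,2),.026)[:,:2].astype(np.float32)*1000))
w8=cv2.imread("pics/w8.png")[90:290,210:410];w9=c["color"][int(v)-60:int(v)+60,int(u)-60:int(u)+60,::-1]
cv2.imwrite("pics/m9.png",np.hstack([cv2.resize(w8,(400,400),interpolation=2),cv2.resize(w9,(400,400),interpolation=2)]))
E
```

```text
t: 19.98
tool_pos: [0.5742, -0.0428, 0.2197]
orientation: [-1.377, -0.964, 0.912]
force: [0.8, -0.7, -0.5]
opening: 0.0929
t: 21.02
tool_pos: [0.4683, -0.2257, 0.2178]
orientation: [-1.429, -0.84, 0.794]
force: [0.3, 0.1, 1.0]
opening: 0.0929
[ 0.46829907 -0.22572607  0.21777215] [-0.56050634 -0.11800035  1.73957337  0.01745565  1.49211366 -1.6082077 ]
[[0.5, 0.033, -0.865], [0.866, -0.0, 0.501], [0.016, -0.999, -0.029]] jaw yaw 59.97755254187831
320.8802841488082 173.41009077284457
(304, 140, 36, 61)
((465.6976318359375, -226.2613983154297), (35.15924835205078, 61.993961334228516), 59.26997375488281)
```

View pics/m9.png

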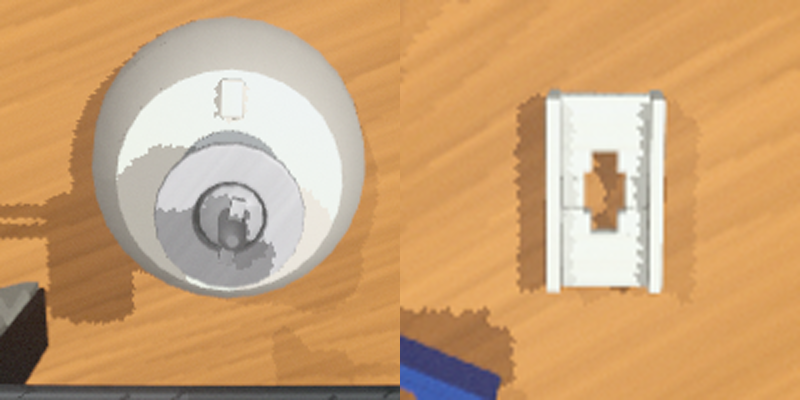

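```bash
python3 -m inch '[[-1,-0.0017,-0.001,-0.06,0],[-1,-0.0017,-0.001,-0.12,0],[-1,-0.0017,-0.001,-0.17,0],[-1,-0.0017,-0.001,-0.2,0],[-1,-0.0017,-0.001,-0.211,0],[-1,-0.0017,-0.001,-0.211,0],[-1,-0.0017,-0.001,-0.211,0],[1,-0.0017,-0.001,-0.211,0]]' 40;  python3 -m inch '[[1,0,0,0,0],[1,0,0,0,0],[1,0,0,0,0],[1,0,0,0,0],[1,0,0,0,0],[1,0,0,0,0],[1,0,0,0,0]]'; python3 -m inch '[[1,0,0,0.05,0],[1,0,0,0.1,0],[1,0,0,0.15,0],[1,0,0,0.19,0],[1,0,0,0.2,0],[1,0,0,0.2,0],[1,0,0,0.2,0],[1,0,0,0.2,0]]'; python3 - <<'E'
from h import *
s=robot.read_state();c=shot("wrist","w10.png");T=np.array(s["tool_pos"]);print(T,s["q"])
R=cv2.Rodrigues(s['orientation'])[0];print(R.round(3).tolist(),"jaw yaw",np.degrees(np.arctan2(R[1,0],R[0,0])))
E
```

```text
t: 22.08
tool_pos: [0.4678, -0.2276, 0.0085]
orientation: [-1.432, -0.841, 0.793]
force: [-0.2, -0.0, -0.0]
opening: 0.0869
t: 22.95
tool_pos: [0.4677, -0.2275, 0.0085]
orientation: [-1.432, -0.841, 0.793]
force: [-0.1, -0.0, -0.0]
opening: 0.0357
t: 23.95
tool_pos: [0.4668, -0.227, 0.2064]
orientation: [-1.429, -0.84, 0.794]
force: [-0.1, 0.2, -0.7]
opening: 0.0356
[ 0.46679897 -0.22702804  0.20639327] [-0.56425001 -0.11412986  1.75673771  0.01757106  1.47162237 -1.61207033]
[[0.5, 0.032, -0.865], [0.866, 0.0, 0.501], [0.016, -0.999, -0.028]] jaw yaw 59.96287304189865
```

```bash
python3 -m inch '[[1,0.168,0.145,0.03,-0.057],[1,0.168,0.145,0.03,-0.057],[1,0.168,0.145,0.03,-0.057],[1,0.168,0.145,0.03,-0.057],[1,0.168,0.145,0.03,-0.057],[1,0.168,0.145,0.03,-0.057],[1,0.168,0.145,0.03,-0.057],[1,0.168,0.145,0.03,-0.057]]'; python3 - <<'E'
from h import *
s=robot.read_state();c=shot("wrist","w11.png");T=np.array(s["tool_pos"]);print(T.tolist(),s["orientation"],s["dq"].round(3) if hasattr(s["dq"],'round') else s["dq"])
R=cv2.Rodrigues(s['orientation'])[0];print(R.round(3).tolist(),"jaw yaw",np.degrees(np.arctan2(R[1,0],R[0,0])))
u,v=proj(c,[.5738,-.0418,.149])[0];print(u,v,"lock web",proj(c,[T[0],T[1],T[2]+.0095]))
im=c["color"][:,:,::-1];y0,x0=int(v)-30,int(u)-30;print(x0,y0)
a=cv2.resize(im[y0:y0+60,x0:x0+60],(400,400),interpolation=2)
b=cv2.resize(im[190:310,260:380],(400,400),interpolation=2)
cv2.imwrite("pics/m11.png",np.hstack([a,b]))
E
```

```text
t: 25.0
tool_pos: [0.6344, -0.083, 0.2368]
orientation: [-1.448, -0.795, 0.749]
force: [-0.8, -0.9, -1.2]
opening: 0.0353
[0.6344047876236162, -0.08303552553187142, 0.23679977247459907] [-1.44769212 -0.79466123  0.74927514] [ 0.004  0.001 -0.008 -0.    -0.001  0.001]
[[0.55, 0.033, -0.834], [0.835, -0.002, 0.55], [0.016, -0.999, -0.029]] jaw yaw 56.62056712869183
325.1934110543406 96.63202489203863 lock web [[325.70799409 255.35257648]]
295 66
```

View pics/m11.png

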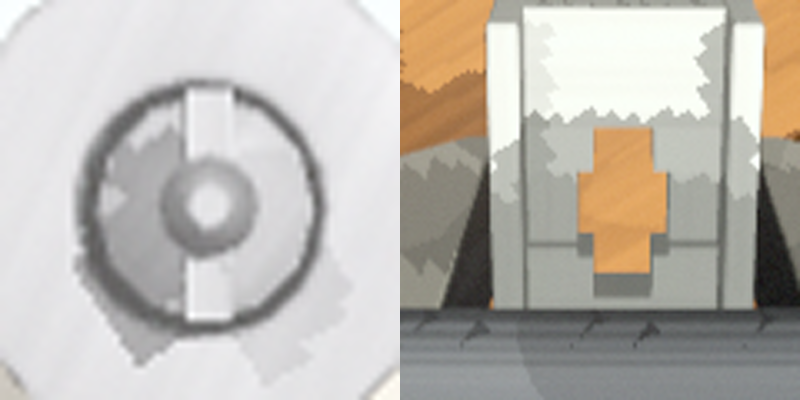

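Left: the pin is upright in the picture, in line with the lock's slot on the right, so the angle is right. Tip at crop (208,204), slot centre at crop (223,212).

```bash
python3 - <<'E'
from h import *
s=robot.read_state();c=shot("wrist");T=np.array(s["tool_pos"]);print(T)
k=400/60;a=lambda x,y:(295+(x+.5)/k-.5,66+(y+.5)/k-.5)
k2=400/120;b=lambda x,y:(260+(x+.5)/k2-.5,190+(y+.5)/k2-.5)
print("tip",onz(c,[a(208,204)],.159),"bore",onz(c,[a(201,205)],.131))
P=onz(c,[a(210.5,87),a(208.5,320)],.149);d=P[0]-P[1];print("pin",P.mean(0),np.hypot(d[0],d[1]),np.degrees(np.arctan2(d[1],d[0])))
L=onz(c,[b(223,212),b(223.5,128),b(223.5,295)],T[2]+.0095);print("lock",L,L[1:].mean(0),L[0]-T,np.linalg.norm(L[1]-L[2]))
print("shift",P.mean(0)[:2]-L[0,:2], np.array([.5738,-.0418])-L[0,:2])
E
```

```text
[ 0.634533   -0.08292477  0.23688477]
tip [[ 0.57392683 -0.04138487  0.159     ]] bore [[ 0.57352327 -0.04157128  0.131     ]]
pin [ 0.57404292 -0.04111199  0.149     ] 0.023144798529126605 146.0502121387083
lock [[ 0.63385306 -0.08200019  0.24638477]
 [ 0.62335478 -0.07498918  0.24638477]
 [ 0.64477531 -0.08912131  0.24638477]] [ 0.63406504 -0.08205524  0.24638477] [-0.00067993  0.00092458  0.0095    ] 0.025662352774285243
shift [-0.05981014  0.04088821] [-0.06005306  0.04020019]
```

```bash
python3 -m inch '[[1,-0.06,0.0406,0,0],[1,-0.06,0.0406,0,0],[1,-0.06,0.0406,-0.03,0],[1,-0.06,0.0406,-0.06,0],[1,-0.06,0.0406,-0.07,0],[1,-0.06,0.0406,-0.07,0],[1,-0.06,0.0406,-0.07,0],[1,-0.06,0.0406,-0.07,0]]'; python3 -c "
from h import *
s=robot.read_state();R=cv2.Rodrigues(s['orientation'])[0];print(s['tool_pos'],R.round(3).tolist(),np.degrees(np.arctan2(R[1,0],R[0,0])))"
```

```text
t: 26.1
tool_pos: [0.5756, -0.0424, 0.1685]
orientation: [-1.449, -0.797, 0.748]
force: [-0.2, -0.9, 0.1]
opening: 0.0357
[ 0.57556737 -0.04236534  0.16846669] [[0.55, 0.035, -0.835], [0.835, -0.003, 0.55], [0.017, -0.999, -0.031]] 56.641277525048125
```

```bash
python3 -m inch '[[1,-0.0011,0,-0.006,0],[1,-0.0011,0,-0.012,0],[1,-0.0011,0,-0.017,0],[1,-0.0011,0,-0.017,0],[1,-0.0011,0,-0.017,0]]'; python3 -m inch '[[1,0,0,-0.002,0],[1,0,0,-0.004,0],[1,0,0,-0.006,0],[1,0,0,-0.006,0]]'
```

```text
t: 26.72
tool_pos: [0.5745, -0.0424, 0.1514]
orientation: [-1.449, -0.797, 0.748]
force: [-0.5, -0.2, -1.8]
opening: 0.0358
t: 27.22
tool_pos: [0.5743, -0.0424, 0.1451]
orientation: [-1.449, -0.796, 0.748]
force: [-0.6, -0.1, -1.0]
opening: 0.0359
```

Underside of the web is past the pin top with no force, so the slot has taken the pin. Continue to the washer, then press.

```bash
python3 -m inch '[[1,0,0,-0.002,0],[1,0,0,-0.004,0],[1,0,0,-0.0055,0],[1,0,0,-0.0055,0]]' 60; python3 -m inch '[[1,0,0,-0.0015,0],[1,0,0,-0.003,0],[1,0,0,-0.003,0],[1,0,0,-0.003,0]]'
```

```text
t: 27.72
tool_pos: [0.5743, -0.0424, 0.1396]
orientation: [-1.449, -0.796, 0.748]
force: [-0.5, 1.0, -2.0]
opening: 0.0354
t: 28.22
tool_pos: [0.5744, -0.0424, 0.1369]
orientation: [-1.449, -0.797, 0.748]
force: [-1.9, -0.5, 4.3]
opening: 0.0355
```

```bash
python3 -m inch '[[1,0,0,-0.002,0],[1,0,0,-0.0045,0],[1,0,0,-0.0045,0],[1,0,0,-0.0045,0]]'
```

```text
t: 28.72
tool_pos: [0.5745, -0.0425, 0.1328]
orientation: [-1.449, -0.797, 0.748]
force: [-2.4, 0.3, 6.7]
opening: 0.0356
```

```bash
python3 -m inch '[[1,0,0,-0.0013,0],[1,0,0,-0.0013,0],[1,0,0,-0.0013,0]]'; python3 -m inch '[[1,0,0,0,-0.12],[1,-0.0003,0,0,-0.25],[1,-0.0003,0,0,-0.25],[1,-0.0003,0,0,-0.25]]'
```

```text
t: 29.1
tool_pos: [0.5746, -0.0425, 0.132]
orientation: [-1.45, -0.797, 0.748]
force: [-4.3, 0.9, 7.7]
opening: 0.0358
t: 29.6
tool_pos: [0.5753, -0.0426, 0.1331]
orientation: [-1.517, -0.603, 0.555]
force: [-0.2, 0.2, 6.9]
opening: 0.0355
```

```bash
python3 -m inch '[[1,-0.0008,0.0002,-0.0014,0],[1,-0.001,0.0002,-0.0014,-0.15],[1,-0.001,0.0002,-0.0016,-0.3],[1,-0.001,0.0002,-0.0016,-0.4],[1,-0.001,0.0002,-0.0016,-0.4],[1,-0.001,0.0002,-0.0016,-0.4]]'; python3 -c "
from h import *
s=robot.read_state();R=cv2.Rodrigues(s['orientation'])[0];print(s['tool_pos'],R.round(3).tolist(),np.degrees(np.arctan2(R[1,0],R[0,0])),s['wrist_torque'],s['q'][5])"
```

```text
t: 30.35
tool_pos: [0.5754, -0.0427, 0.1326]
orientation: [-1.585, -0.288, 0.245]
force: [-0.5, -0.4, 7.6]
opening: 0.0358
[ 0.57540409 -0.04266853  0.13257141] [[0.943, 0.031, -0.331], [0.332, -0.026, 0.943], [0.021, -0.999, -0.035]] 19.39175642864156 [-0.19863038  0.13950704 -0.00364445] -0.48258603960803503
```

```bash
python3 -m inch '[[1,-0.0014,0.0002,-0.0004,-0.15],[1,-0.0018,0.0004,-0.0006,-0.33],[1,-0.002,0.0006,-0.0008,-0.5],[1,-0.0022,0.0006,-0.0008,-0.68],[1,-0.0024,0.0006,-0.0008,-0.85],[1,-0.0024,0.0006,-0.0008,-0.925],[1,-0.0024,0.0006,-0.0008,-0.925],[1,-0.0024,0.0006,-0.0008,-0.925]]'; python3 -c "
from h import *
s=robot.read_state();R=cv2.Rodrigues(s['orientation'])[0];print(s['tool_pos'],R.round(3).tolist(),np.degrees(np.arctan2(R[1,0],R[0,0])),s['wrist_torque'],s['q'][5])"
```

```text
t: 31.35
tool_pos: [0.574, -0.0422, 0.1327]
orientation: [-1.561, 0.452, -0.472]
force: [-0.9, -0.1, 8.1]
opening: 0.0355
[ 0.57395451 -0.04219905  0.13274341] [[0.833, 0.001, 0.554], [-0.553, -0.041, 0.832], [0.023, -0.999, -0.034]] -33.60930988816351 [-0.08576446  0.23378261 -0.06102421] 0.4598047375974204
```

```bash
python3 -m inch '[[1,-0.0007,0,0.001,0],[1,-0.0007,0,0.002,0],[1,-0.0007,0,0.0025,0],[1,-0.0007,0,0.0025,0]]' 60; python3 -m inch '[[1,0,0,0.001,0],[1,0,0,0.0015,0],[1,0,0,0.0015,0]]'
```

```text
t: 31.85
tool_pos: [0.5738, -0.0422, 0.1356]
orientation: [-1.56, 0.451, -0.473]
force: [1.5, -0.3, 3.5]
opening: 0.0353
t: 32.22
tool_pos: [0.5737, -0.0422, 0.1365]
orientation: [-1.56, 0.451, -0.473]
force: [4.7, -1.0, -1.8]
opening: 0.0355
```

The lock is now held from above at about 3 mm of press, which fits the pin sitting in the groove. Release and look.

```bash
python3 -m inch '[[1,0,0,-0.0008,0],[-1,0,0,-0.0008,0],[-1,0,0,-0.0008,0],[-1,0,0,-0.0008,0],[-1,0,0,-0.0008,0],[-1,0,0,-0.0008,0]]'; python3 -m inch '[[-1,0,0,0.04,0],[-1,0,0,0.09,0],[-1,0,0,0.12,0],[-1,0,0,0.12,0],[-1,0,0,0.12,0],[-1,0,0,0.12,0]]'; python3 - <<'E'
from h import *
s=robot.read_state();c=shot("wrist","w12.png");T=np.array(s["tool_pos"]);print(T)
b=shot("scene","sc12.png")
u,v=proj(c,[.574,-.042,.14])[0].astype(int);p,q=proj(b,[.574,-.042,.12])[0].astype(int);print(u,v,p,q)
A=c["color"][max(0,v-55):v+55,u-55:u+55,::-1];B=b["color"][q-45:q+45,p-45:p+45,::-1]
cv2.imwrite("pics/m12.png",np.hstack([cv2.resize(x,(400,400),interpolation=2) for x in(A,B)]))
E
```

```text
t: 32.98
tool_pos: [0.5736, -0.0422, 0.1357]
orientation: [-1.56, 0.452, -0.473]
force: [0.3, 0.8, -0.8]
opening: 0.0806
t: 33.72
tool_pos: [0.5727, -0.0421, 0.2535]
orientation: [-1.561, 0.454, -0.47]
force: [-0.4, -0.5, 0.1]
opening: 0.0928
[ 0.57268452 -0.04205617  0.25348785]
325 190 314 199
```

View pics/m12.png

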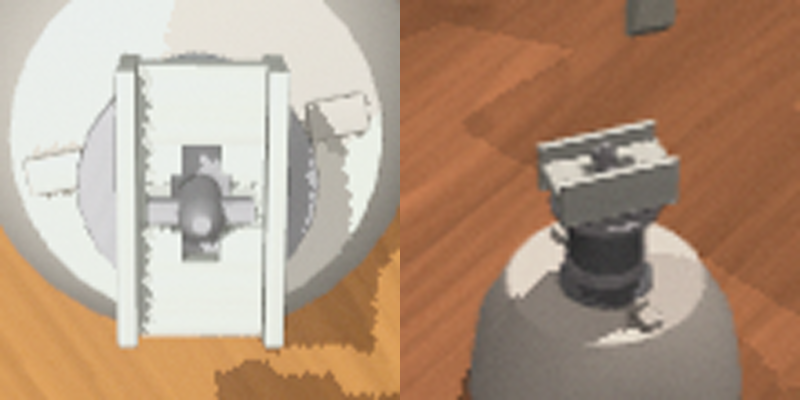

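The pin lies across the web in the cross groove, the lock sits level on the washer and sleeve, and the gripper is clear. Handing in.

```bash
python3 -c "
from h import *
robot.close_job()"
```

```text
the job is handed in; nothing more can be done
```

The stack is back on the juicer spindle: sleeve, then washer, then the aluminium lock piece, with its pin in the cross groove. I handed the job in at about 34 s of the 72 s allowed.

**Lock:** The camera showed the pin at about −34° in the world frame, 11–12° from the juicer's x axis. I slid the slot over it, pressed the seat down about 5–6 mm and turned the lock a quarter turn. The vertical force reading stayed at about 8 N or less, well under 30 N.

**Last checks:**
- Lifting gently, the force on the gripper went from +3.5 N to −1.8 N at a TCP height of 0.136 m. That is roughly 2–3 mm of seat travel, which fits the pin resting in the groove; I could not read the seat directly.
- After I let go, the wrist picture showed the pin across the web in the groove. The scene picture showed the lock level on the stack with the gripper clear.

**What went wrong or disagreed:**
- The first grasp of the sleeve missed because I lifted before the slow fingers had closed. The sleeve had not moved and the second grasp held.
- My first rough fix of the spindle from the top camera was about 11 mm off. I used the wrist camera's values instead, which agreed to within 1 mm.
- The tool drifted about 2° off vertical during the moves, with no visible effect on the fits.
- I did not re-measure the cups, dish and canister at the end. No move went near them.

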